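# Set a notcher's stop with a gauge blade

## Task

Slide the flat gauge blade, rounded nose first and lying flat on the bed, straight into the slot of the strip notcher until it meets the stop plate inside, then keep pushing gently until the stop plate has gone back about 6 mm, half of its 12 mm travel. The stop plate does not come back by itself, so do not overrun; leave the blade in there, let go, and do not disturb the other things on the bench.

Things in the scene. Friction and masses are not known exactly. Their poses are not given: they have to be found in the camera images.
- notcher: Strip notcher, fixed: flat grey bed, green hold-down bar across it, clear guard behind the bar, green frame with lever (up to 206 mm high) at the far end. Origin at bench level under the middle of the slot's mouth; the blade goes in along +x, z up. Bed top 20 mm above the origin, x from -170 to +240 mm, 95 mm to either side. Bar: x 0 to 32 mm, 150 mm wide; it and its knobs reach 69 mm high.
- mouth (a point): Middle of the slot's mouth, at the bed's surface, 20 mm above the notcher's origin; same axes. The slot runs from here along +x under the bar and the clear guard (to x = 140 mm), is 7 mm high above the bed and 100 mm wide between side guides whose front corners are rounded (6 mm).
- blade: Gauge blade: loose steel plate 124 mm long (x), 96 mm wide (y), 4 mm thick, about 0.42 kg, flat on the bed before the slot; front corners rounded (10 mm). Origin at the centre of its underside, +x to the nose, z up. Along its whole rear edge stands a dark rib, 10 mm thick, its top 18 mm above the underside.
- rib (a point): Middle of the blade's rear rib, 57 mm behind the blade's origin and 11 mm above the underside. The rib can be pushed from behind or pinched across its 10 mm thickness from above (the plate ahead of it is 4 mm thick). At full depth it stands only 4 to 30 mm from the hold-down bar, too close for a finger in front of it: finish by pushing from behind.
- nose (a point): Middle of the blade's front (nose) edge, at the underside, 62 mm ahead of the blade's origin.
- stop (a joint): Travel (m) of the stop plate inside the slot (brass, 40 mm wide, seen through the clear guard): 0 as found, grows as the blade pushes it in, 0.012 at its hard end against the dark block. It takes about 8 N, besides 2 to 4 N to slide the blade, and stays where left. Its place is not given: its front face is 78 to 104 mm inside the mouth, to be felt for.
- screwdriver: Loose screwdriver lying on the bench beside the notcher, on its +y side. Origin at the middle of its underside.
- collar: Loose steel collar, 44 mm across, 18 mm high, on the bench beside the bed on its +y side. Origin at the centre of its underside.
- offcut: Loose aluminium offcut 100 x 30 x 8 mm on the bench beside the bed on its -y side. Origin at the centre of its underside.
- oiltin: Grey tin 54 mm across, 75 mm high, standing on the bench on the robot's far left. Origin at the centre of its underside.
- wrench: Loose wrench lying on the bench to the robot's right. Origin at the middle of its underside.
- hammer: Loose hammer lying on the bench farther to the robot's right. Origin at the middle of its underside.
- carton: Loose cardboard carton 90 x 70 x 50 mm on the bench, to the right of the robot beyond the notcher. Origin at the centre of its underside.
Mind the look-alikes: they are no part of the job. Leave any green or turquoise look-alike of the blade alone.

How it is judged:
On the way:
1. the blade's nose is at least 10 mm inside the slot, square to it, with the stop plate not yet moved (x of nose in the frame of notcher above 0.01 m and y of nose in the frame of notcher between -0.012 and 0.012 m and z of nose in the frame of notcher between 0.015 and 0.025 m and angle between the x axis of blade and the x axis of notcher, either way round below 0.12 rad and value of joint stop below 0.001 m), for 0.1 s.
At the end, for the whole second after the job is handed in: The stop plate has been pushed back 3 to 9 mm (6 mm wanted), and the blade rests, let go, flat and straight (within 0.08 rad) in the slot with its nose at least 75 mm inside the mouth (value of joint stop between 0.003 and 0.009 m and x of nose in the frame of notcher above 0.075 m and y of nose in the frame of notcher between -0.006 and 0.006 m and z of nose in the frame of notcher between 0.016 and 0.025 m and angle between the x axis of blade and the x axis of notcher, either way round below 0.08 rad and linear speed of blade below 0.01 m/s and contact force between each of the arm, the fingers and blade below 0.2 N); the robot touches nothing.
It fails at once if the stop plate is overrun, beyond 10 mm (value of joint stop above 0.01 m).
It fails at once if another loose thing on the bench is shifted by more than 20 mm (distance of any of screwdriver, collar, offcut, oiltin, wrench, hammer, carton from where it was at the start of the episode above 0.02 m).
It also fails if it takes over 56 s, if anything falls off the work surface, if the arm or the gripper's body presses on something with over 40 N, if the wrist force passes 120 N, or if a joint passes its speed limit or range.

## Robot

A 6-joint arm with a two-finger parallel gripper is mounted at the origin on the work surface. World frame = base frame: x ahead of the robot, y to its left, z up, the work surface at z = 0. Lengths are in m, angles in rad, forces in N, time in s.
With the tool pointing down it reaches from about 0.35 to 0.85 m from the base axis. Payload 8.1 kg.
Tool frame: the origin (TCP) lies at the very end of the fingers, on their centre line; the grasp point (between the pads) lies 19 mm behind it (robot.pinch_z is the distance from the TCP to the grasp point, in m); x points along the fingers, z is the direction in which the jaws open and shut, and the axes are right-handed (so a half turn about x gives the same grasp; the last joint's range is limited). The gripper opens to 93 mm and grips with 3 to 60 N. Pads are 15 mm wide; open, the fingers measure 128 mm over their backs; the gripper's body (75 mm by 188 mm) begins 65 mm behind the grasp point.
Start: joints at [-0.085, 0.13, 1.488, -0, 1.523, -0.085], TCP at [0.6, 0, 0.219] pointing down, gripper open.
Joint ranges: [-2.96, 2.96], [-0.89, 2.26], [0.02, 2.5], [-1.34, 4.48], [0, 2.73], [-2.66, 2.66]. Speed limits (rad/s): [2.39, 2.39, 2.79, 3.14, 3.14, 3.14].

## Interface

Orientations are given as a rotation vector (axis times angle).
In Python, from plant import robot, optics, ticket gives the robot as it stands.
- The arm moves only by the tool jog_arm, never from a script. Its argument "targets" is a list of rows, each a list of 7 numbers: the shift along the tool's x, y, z in cm, then the turn, a rotation vector about the tool's x, y, z in degrees, then the closure, from 0 (fully open) to 1 (shut). In form: [[dx, dy, dz, ax, ay, az, grip], ...]. A call has 1 to 5 rows; each row is the pose to reach, as a shift and turn from the pose measured when the call began, along the tool's axes at that moment; what a row does not reach only later rows make up. A row lasts 1/8 s, in which the tool goes at most 62.5 mm and 10.7 degrees, less where a joint would pass 70% of its speed; a pose out of reach is approached as far as the arm can. A call with a gripper value outside its range is refused whole. The fingers move at their own pace and stop on an object; "squeeze" is the grip in N (left out, the last holds). Time passes only in rows, so rows that repeat a pose let the fingers close. It gives the time, the measured TCP pose, the force and the opening at its end, in the units of the state.
- robot.read_state(): the state, without advancing time (a new reading comes with each control period).
- optics.read_camera(name): name is "scene" or "side" or "wrist"; returns a dict with "frame" (420x560x3 uint8, red, green, blue), "vertical_fov" (degrees; the focal length in pixels is half the picture's height over the tangent of half this angle, whatever the lens; pixels are square), "cx", "cy" (the principal point, pixels), "k1" (the pictures are not rectified: a ray, as slopes to the right and down, at radius r is drawn at 1 + k1 r^2 times it, then the intrinsics apply), "R" (3x3) and "t" (3): a world point X has camera coordinates R X + t. Camera axes: x right, y down, z forward; pixel columns grow to the right and rows downward; lengths in m; the calibration is good to about 2 mm. A picture is of the moment at which its call begins. There is no depth.
- ticket.close_job(): hands the job in, once; it reports no verdict.
The state is a dict: "t": time; "q": joint angles; "dq": joint speeds; "joint_torque": joint torques, N m; "tool_pos": TCP position; "orientation": TCP orientation; "force": force on the tool from outside, world axes, zero at the start; "wrist_torque": the same for the moment, N m; "opening": finger opening in m.
Only numpy, scipy, OpenCV 4.12 (cv2) and the standard library are available. Lean on these libraries where they do the work, as an engineer would, in place of code of your own. Each camera call takes 0.05 s, during which the arm holds its last target.

## Working session

There is one attempt and no reset: what is moved stays moved. The work goes in short steps, Python scripts to look and compute and a tool call to move; the robot and the scene stay as the last step left them, time stands still between calls to the robot, and variables do not carry over. Pictures are saved under pics/ and viewed, and the job is handed in when it is done.

Besides the shell and the picture viewer there is one more tool, called in YAML: its name, and indented under it one key for each argument. jog_arm: Moves the arm, as the interface text tells. Its arguments: {"type":"object","properties":{"targets":{"type":"array"},"squeeze":{"type":"number"}},"required":["targets"]}

```bash
mkdir -p pics; ls
python3 - <<'E'
from plant import robot, optics, ticket
import cv2
print(robot.read_state())
for n in ["scene","side","wrist"]:
    c=optics.read_camera(n); cv2.imwrite(f"pics/{n}0.png",c["frame"][:,:,::-1])
    print(n,{k:v for k,v in c.items() if k!="frame"})
E
```

```text
pics
{'t': 0.0, 'q': array([-8.53891330e-02,  1.31157827e-01,  1.48924307e+00, -1.95849773e-05,
        1.52300956e+00, -8.54015488e-02]), 'dq': array([-0.00067731, -0.00057579, -0.00051346,  0.00012021,  0.00110264,
        0.0011574 ]), 'joint_torque': array([-1.61290725e-03, -5.59853125e+01, -4.91755986e+01,  7.67333270e-02,
        3.59135563e-02, -2.97389461e-04]), 'tool_pos': array([5.99440372e-01, 6.93540689e-05, 2.17609330e-01]), 'orientation': array([9.59867636e-05, 1.57260917e+00, 1.16992235e-04]), 'force': array([ 0.49786447, -0.19948657,  0.51594135]), 'wrist_torque': array([ 0.04105481, -0.04264012, -0.06736509]), 'opening': 0.09282936222413314}
scene {'vertical_fov': 54.42482493780176, 'cx': 280.2073630237025, 'cy': 208.3848998997703, 'k1': -0.008783231595511096, 'R': array([[ 0.65080923,  0.7590422 ,  0.01738643],
       [ 0.50612725, -0.41666086, -0.75513504],
       [-0.56593512,  0.5002486 , -0.65533868]]), 't': array([-0.27171299, -0.24856851,  1.37904179])}
side {'vertical_fov': 50.9147396587226, 'cx': 279.2888463915026, 'cy': 207.8707691148257, 'k1': -0.09824240157537573, 'R': array([[ 0.69998295, -0.71389987,  0.01925727],
       [-0.48701813, -0.49689912, -0.718265  ],
       [ 0.52233821,  0.49339461, -0.69550309]]), 't': array([-0.44586223,  0.2435191 ,  1.26004202])}
wrist {'vertical_fov': 67.91228634168462, 'cx': 274.6059255558931, 'cy': 209.86943679661226, 'k1': 0.011388678632816175, 'R': array([[ 9.99998531e-01, -1.71205350e-05, -1.71391073e-03],
       [ 4.74723046e-04, -9.58064507e-01,  2.86552220e-01],
       [-1.64694297e-03, -2.86552613e-01, -9.58063092e-01]]), 't': array([-0.59939954, -0.03348215,  0.39134705])}
```

View pics/scene0.png

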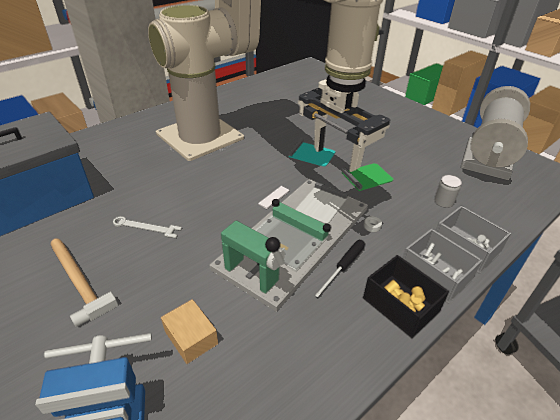

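View pics/side0.png

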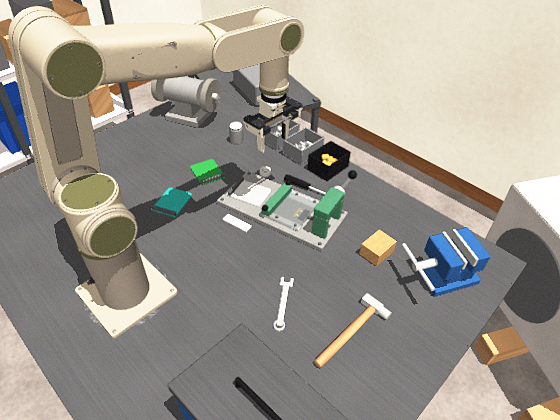

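View pics/wrist0.png

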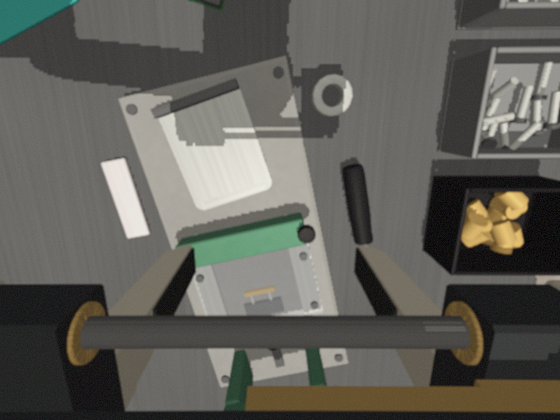

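The blade is the silver plate on the bed, with its dark rib at about wrist (198,98). The green (205,170) and turquoise (172,202) plates in the side view are lying off the bed, so they are look-alikes. I'll enlarge the wrist view to confirm.

```bash
cat > h.py <<'E'
from plant import robot, optics, ticket
import cv2, numpy as np
from scipy.spatial.transform import Rotation as Ro
def K(c):
    f=c["frame"].shape[0]/2/np.tan(np.radians(c["vertical_fov"]/2)); return f
def px2w(c,u,v,z):
    f=K(c); d=np.array([(u-c["cx"])/f,(v-c["cy"])/f]); s=d.copy()
    for _ in range(20): s=d/(1+c["k1"]*(s@s))
    r=c["R"].T@np.array([s[0],s[1],1]); o=-c["R"].T@c["t"]
    return o+r*(z-o[2])/r[2]
def w2px(c,X):
    p=c["R"]@np.asarray(X)+c["t"]; s=p[:2]/p[2]; s=s*(1+c["k1"]*(s@s)); return s*K(c)+[c["cx"],c["cy"]]
def crop(c,name,x0,y0,x1,y1,k):
    im=cv2.resize(c["frame"][y0:y1,x0:x1,::-1],None,fx=k,fy=k,interpolation=cv2.INTER_CUBIC)
    for u in range(-(-x0//20)*20,x1,20):
        cv2.putText(im,str(u),((u-x0)*k,8),0,.3,(0,0,255)); cv2.line(im,((u-x0)*k,10),((u-x0)*k,16),(0,0,255))
    for v in range(-(-y0//20)*20,y1,20):
        cv2.putText(im,str(v),(0,(v-y0)*k),0,.3,(0,0,255)); cv2.line(im,(18,(v-y0)*k),(24,(v-y0)*k),(0,0,255))
    cv2.imwrite(f"pics/{name}.png",im)
E
python3 - <<'E'
from h import *
c=optics.read_camera("wrist"); import pickle; pickle.dump(c,open("w0.pkl","wb"))
crop(c,"w0c",100,50,290,215,4); crop(c,"w0d",170,200,360,390,3)
c=optics.read_camera("scene");pickle.dump(c,open("s0.pkl","wb")); crop(c,"s0c",200,150,400,310,4)
E
```

```text
(no output)
```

View pics/w0c.png

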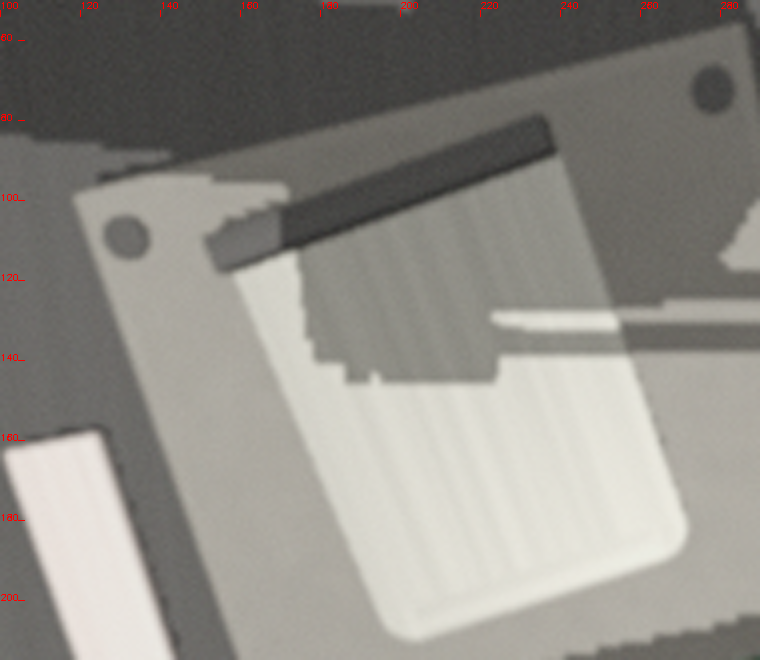

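View pics/w0d.png

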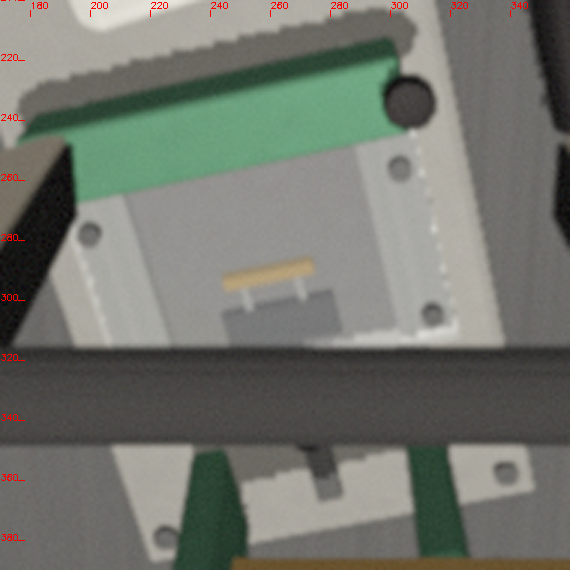

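View pics/s0c.png

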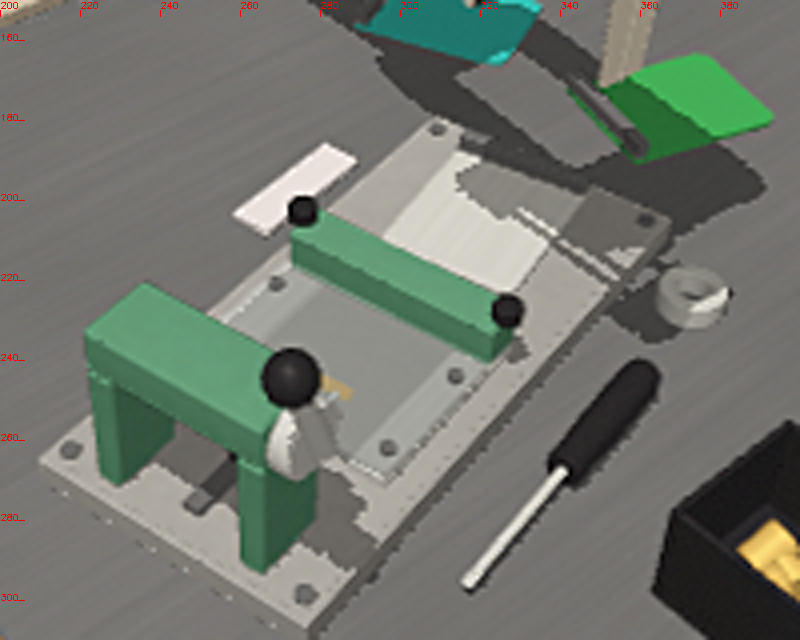

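Run:
```python
from h import *
import pickle
from scipy.optimize import least_squares
c=pickle.load(open("w0.pkl","rb")); print("cam",-c["R"].T@c["t"])
bed_px=np.array([(119,99.2),(287,55.5),(220.7,387.3),(347.7,362.7)])
bed_l=np.array([(-.17,-.095),(-.17,.095),(.24,-.095),(.24,.095)])
def P(p,l,z): a=p[2]; return np.array([p[0]+np.cos(a)*l[0]-np.sin(a)*l[1],p[1]+np.sin(a)*l[0]+np.cos(a)*l[1],z])
def fit(l,z,px,p0):
    f=lambda p:np.concatenate([w2px(c,P(p,a,zz))-b for a,zz,b in zip(l,z,px)])
    r=least_squares(f,p0); return r.x,f(r.x).reshape(-1,2)
for u,v in bed_px: print(px2w(c,u,v,.02).round(4))
n,res=fit(bed_l,[.02]*4,bed_px,[.58,.06,-1.35]); print("notcher",n,res.round(1))
# blade: rib top corners z.038
px=[(100+x/4,50+y/4) for x,y in [(205,235),(545,112),(557,152),(222,272)]]
l=[(-.062,-.048),(-.062,.048),(-.052,.048),(-.052,-.048)]
b,res=fit(l,[.038]*4,px,[.55,.1,-1.35]); print("blade rib only",b,res.round(1))
# add nose points (edge intersections) at z .024
def inter(a,b,c_,d):
    L=lambda p,q:np.cross([*p,1],[*q,1]); x=np.cross(L(a,b),L(c_,d)); return x[:2]/x[2]
nl=inter((232,275),(385,615),(415,640),(670,555)); nr=inter((557,152),(688,520),(415,640),(670,555))
px+=[(100+x/4,50+y/4) for x,y in (nl,nr)]; print(px)
l+=[(.062,-.048),(.062,.048)]
b,res=fit(l,[.038]*4+[.024]*2,px,b); print("blade",b,res.round(1))
a=n[2];R=np.array([[np.cos(a),np.sin(a)],[-np.sin(a),np.cos(a)]])
print("blade in notcher mm",R@(b[:2]-n[:2])*1e3,"ang deg",np.degrees(b[2]-a), "notch yaw",np.degrees(a))
print("x dir",np.cos(a),np.sin(a))
# also project brass
for u,v in[(170+222/3,200+285/3),(170+313/3,200+265/3)]:
    w=px2w(c,u,v,.025); print("brass",R@(w[:2]-n[:2]))
s=pickle.load(open("s0.pkl","rb"))
for q in bed_l: print("scene",w2px(s,P(n,q,.02)).round(1))
```

```text
cam [0.60009568 0.08005022 0.38363163]
[0.4289 0.0979 0.02  ]
[0.6127 0.1417 0.02  ]
[ 0.5208 -0.2992  0.02  ]
[ 0.7033 -0.2552  0.02  ]
notcher [ 0.55873769 -0.04529045 -1.34336739] [[-1.1 -1. ]
 [ 0.3 -0.1]
 [-0.3  0.7]
 [ 1.3  1.5]]
blade rib only [ 0.53452319  0.04388375 -1.24988313] [[-0.3  0.1]
 [ 0.2 -0.1]
 [ 0.6 -0.2]
 [-0.6  0.3]]
[(151.25, 108.75), (236.25, 78.0), (239.25, 88.0), (155.5, 118.0), (np.float64(199.67391304347825), np.float64(211.3586956521739)), (np.float64(274.3070850202429), np.float64(186.48097165991902))]
blade [ 0.53462296  0.04410066 -1.24733458] [[-0.3  0. ]
 [ 0.1 -0.4]
 [ 0.6 -0.5]
 [-0.6  0.2]
 [-0.3  0.4]
 [ 0.5  0.5]]
blade in notcher mm [-92.52646212  -3.33844215] ang deg 5.502274416559522 notch yaw -76.96928161757972
x dir 0.22547341774830523 -0.974249320189087
brass [ 0.09565959 -0.02126358]
brass [0.09501183 0.01954937]
scene [308.8 177.6]
scene [368.3 203.7]
scene [208.9 263.7]
scene [276.4 306.2]
```

The fit agrees with the known sizes to about 1 px. In the notcher frame the blade is at x -92.5 mm, y -3.3 mm, turned 5.5°, and the brass face shows at about 95 mm, within the given 78–104 mm. I'll pinch the rib from above, with the jaws along the blade's x.

jog_arm:
  targets:
    - [1.5, 2, -1.6, 10, 0, 0, 0.4]
    - [3, 4, -3.2, 20, 0, 0, 0.4]
    - [4.5, 6, -4.8, 30, 0, 0, 0.4]
    - [6, 8, -6.4, 40, 0, 0, 0.4]
    - [8, 9.8, -8.3, 50, 0, 0, 0.4]
  squeeze: 25

```text
t: 0.88
tool_pos: [0.5165, 0.0987, 0.1381]
orientation: [0.686, 1.46, -0.686]
force: [0.8, -1.3, 0.2]
opening: 0.0559
```

```bash
cat >> h.py <<'E'
def delta(xyz,yawdeg):
    """tool shift (cm) and turn (deg) to reach world xyz, tool down, jaw (tool z) at yaw"""
    s=robot.read_state(); R=Ro.from_rotvec(s["orientation"])
    T=Ro.from_euler("z",yawdeg,degrees=True)*Ro.from_rotvec([0,np.pi/2,0])
    d=R.inv().apply(np.array(xyz)-s["tool_pos"])*100
    r=(R.inv()*T).as_rotvec(degrees=True)
    print("t",round(s["t"],2),"pos",s["tool_pos"].round(4),"F",s["force"].round(2),"op",round(s["opening"],4))
    print("shift cm",d.round(2),"turn",r.round(2)); return d,r
E
python3 -c "
from h import *
delta([.5165,.0981,.09],-71.5)"
```

```text
t 0.88 pos [0.5165 0.0987 0.1381] F [ 0.85 -1.31  0.23] op 0.0559
shift cm [ 4.81 -0.04  0.05] turn [ 2.117e+01 -1.000e-02 -1.000e-02]
```

jog_arm:
  targets:
    - [1.5, 0, 0, 10, 0, 0, 0.4]
    - [3, 0, 0, 20, 0, 0, 0.4]
    - [4.8, 0, 0.05, 21.2, 0, 0, 0.4]
    - [4.8, 0, 0.05, 21.2, 0, 0, 0.4]

```text
t: 1.38
tool_pos: [0.5153, 0.0981, 0.0881]
orientation: [0.965, 1.349, -0.968]
force: [-0.4, 0.4, -0.8]
opening: 0.0561
```

```bash
python3 -c "
from h import *
delta([.5165,.0981,.028],-71.5)
for n in ['wrist','scene','side']:
  c=optics.read_camera(n); cv2.imwrite(f'pics/{n}1.png',c['frame'][:,:,::-1])
  print(n,[w2px(c,p).round(0) for p in ([.5165,.0981,.038],[.5165,.0981,.09])])
  if n!='wrist':
    u,v=w2px(c,[.53,.06,.05]).astype(int); crop(c,n+'1c',u-70,v-60,u+70,v+60,5)
"
```

```text
t 1.38 pos [0.5153 0.0981 0.0881] F [-0.45  0.38 -0.8 ] op 0.0561
shift cm [6.01 0.13 0.04] turn [ 0.15 -0.06  0.19]
wrist [array([275., 229.]), array([275., 260.])]
scene [array([332., 188.]), array([333., 172.])]
side [array([236., 184.]), array([235., 173.])]
```

View pics/wrist1.png

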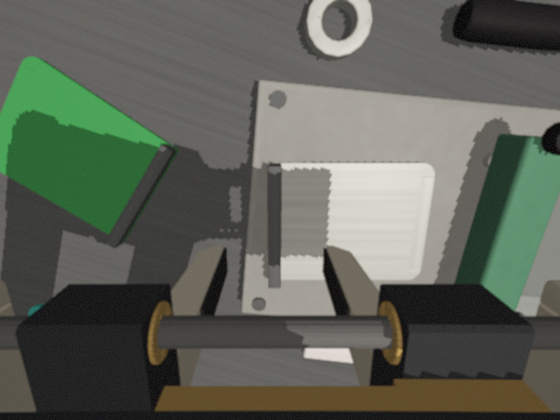

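View pics/side1c.png

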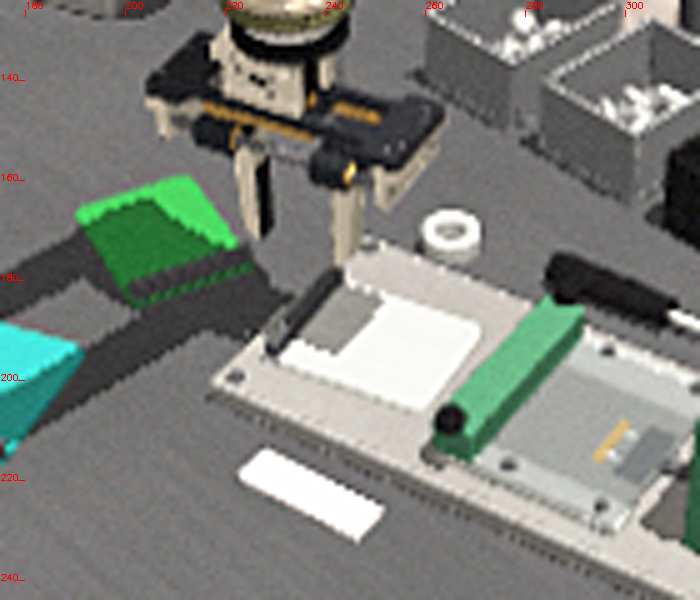

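The wrist view shows the rib at (275,162)–(275,287), vertical in the image and centred between the fingers. The offset green plate's near corner is at (175,150). I'll check how far that is from the rear finger.

```bash
python3 -c "
from h import *
c=optics.read_camera('wrist')
n=np.array([.55874,-.04529]);a=-1.34337
R=np.array([[np.cos(a),np.sin(a)],[-np.sin(a),np.cos(a)]])
for (u,v) in [(175,150),(118,245),(228,310)]:
  for z in (0,.02): w=px2w(c,u,v,z)[:2]; print(u,v,z,w.round(3),R@(w-n))
for (u,v) in [(274,164),(275,287),(268,164),(267,287),(281,287)]:
  w=px2w(c,u,v,.038)[:2]; print('rib',u,v,w.round(4),(R@(w-n)).round(4))
for (u,v) in [(258,81),(243,310)]:
  w=px2w(c,u,v,.02)[:2]; print('bed',u,v,w.round(4),(R@(w-n)).round(4))
print('finger',R@(np.array([.502,.141])-n))
"
```

```text
175 150 0 [0.543 0.192] [-0.23482789  0.0380761 ]
175 150 0.02 [0.547 0.187] [-0.22876458  0.04068809]
118 245 0 [0.446 0.22 ] [-0.2844111  -0.05019932]
118 245 0.02 [0.457 0.213] [-0.27448118 -0.04070343]
228 310 0 [0.413 0.11 ] [-0.18396826 -0.10731704]
228 310 0.02 [0.427 0.111] [-0.18187108 -0.09336699]
rib 274 164 [0.563  0.1141] [-0.1544  0.0401]
rib 275 287 [0.4713 0.0825] [-0.1443 -0.0564]
rib 268 164 [0.5616 0.1181] [-0.1585  0.0397]
rib 267 287 [0.4693 0.0885] [-0.1505 -0.057 ]
rib 281 287 [0.4728 0.078 ] [-0.1395 -0.0559]
bed 258 81 [0.6122 0.1425] [-0.1709  0.0944]
bed 243 310 [0.4309 0.0984] [-0.1688 -0.0921]
finger [-0.19428623 -0.01327597]
```

jog_arm:
  targets:
    - [2.5, 0.1, 0.05, 0, 0, 0.2, 0.5]
    - [4.5, 0.1, 0.05, 0, 0, 0.2, 0.5]
    - [5.5, 0.1, 0.05, 0, 0, 0.2, 0.5]
    - [6.0, 0.1, 0.05, 0, 0, 0.2, 0.5]
    - [6.0, 0.1, 0.05, 0, 0, 0.2, 0.5]

```text
t: 2.2
tool_pos: [0.5189, 0.0982, 0.0312]
orientation: [0.97, 1.342, -0.963]
force: [0.0, -0.2, -0.2]
opening: 0.0466
```

```bash
python3 -c "
from h import *
delta([.5168,.0981,.028],-71.5)
c=optics.read_camera('wrist'); cv2.imwrite('pics/wrist2.png',c['frame'][:,:,::-1])
c=optics.read_camera('side'); u,v=w2px(c,[.53,.06,.05]).astype(int); crop(c,'side2c',u-70,v-60,u+70,v+60,5)
"
```

```text
t 2.2 pos [0.5189 0.0982 0.0312] F [ 0.   -0.16 -0.18] op 0.0466
shift cm [ 0.32 -0.2  -0.05] turn [ 0.06  0.01 -0.3 ]
```

View pics/wrist2.png

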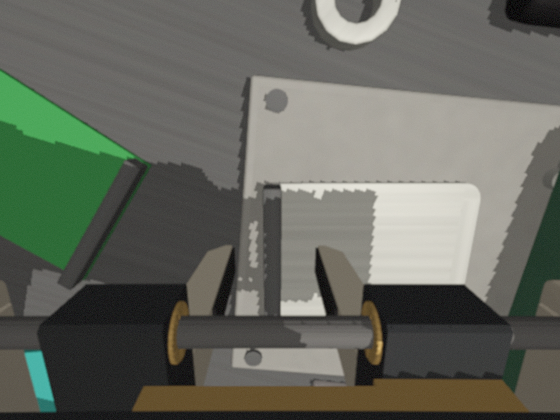

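View pics/side2c.png

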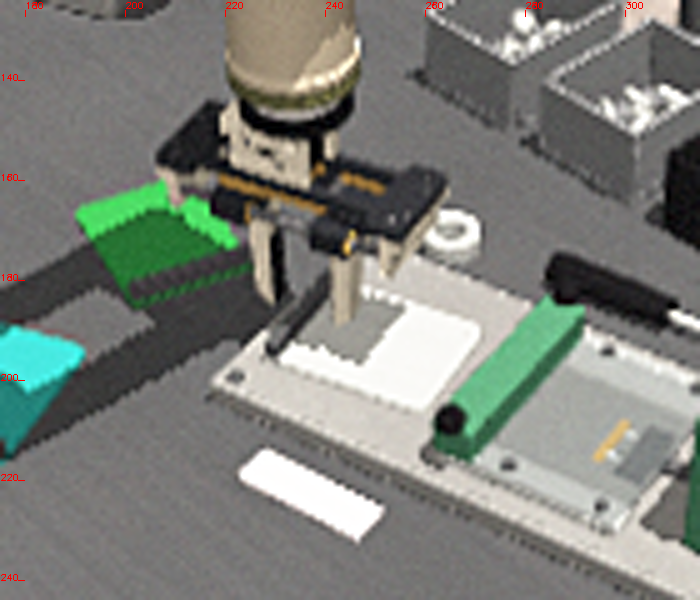

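The fingers straddle the rib, one over the plate and one behind, with no contact force. I'll go down the last bit and close.

jog_arm:
  targets:
    - [0.3, -0.1, 0, 0, 0, 0, 0.5]
    - [0.3, -0.1, 0, 0, 0, 0, 0.8]
    - [0.3, -0.1, 0, 0, 0, 0, 1]
    - [0.3, -0.1, 0, 0, 0, 0, 1]
    - [0.3, -0.1, 0, 0, 0, 0, 1]
  squeeze: 25

```text
t: 2.92
tool_pos: [0.5183, 0.0981, 0.0287]
orientation: [0.971, 1.342, -0.963]
force: [0.1, 3.5, 1.5]
opening: 0.0112
```

jog_arm:
  targets:
    - [0, 0, 0, 0, 0, 0, 1]
    - [0, 0, 0, 0, 0, 0, 1]

```text
t: 3.18
tool_pos: [0.5183, 0.0982, 0.0287]
orientation: [0.971, 1.342, -0.963]
force: [-0.7, 1.3, 0.4]
opening: 0.0101
```

```bash
python3 -c "
from h import *
for i in range(2):
  delta([.5168,.0981,.028],-71.5)
  c=optics.read_camera('wrist'); 
cv2.imwrite('pics/wrist3.png',c['frame'][:,:,::-1])
"
```

```text
t 3.17 pos [0.5183 0.0982 0.0287] F [-0.69  1.34  0.41] op 0.0101
shift cm [ 0.07 -0.14 -0.03] turn [ 0.06 -0.01 -0.35]
t 3.23 pos [0.5182 0.0982 0.0287] F [-0.36  1.13  0.51] op 0.0101
shift cm [ 0.07 -0.14 -0.03] turn [ 0.06 -0.01 -0.34]
```

View pics/wrist3.png

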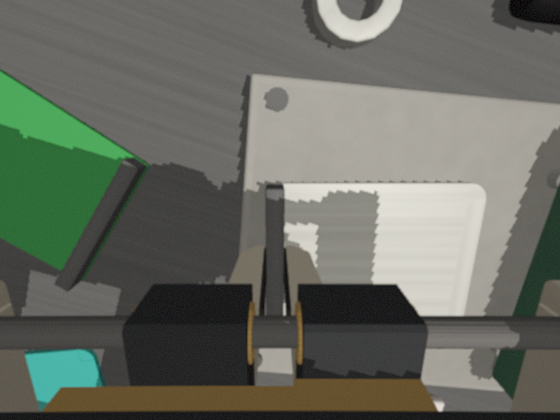

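Opening is 10.1 mm, so the rib is held. Next I'll turn it square to the slot and centre it.

```bash
cat >> h.py <<'E'
N=np.array([.55874,-.04529]);A=-1.34337
RN=np.array([[np.cos(A),-np.sin(A)],[np.sin(A),np.cos(A)]])
def n2w(x,y): return N+RN@np.array([x,y])
def w2n(w): return RN.T@(np.asarray(w)[:2]-N)
E
python3 -c "
from h import *
print(w2n([.5182,.0982]))
w=n2w(-.150,.0013);print(w); delta([*w,.0287],np.degrees(A))
"
```

```text
[-0.14893571 -0.00714328]
[0.52618589 0.1011406 ]
t 3.27 pos [0.5183 0.0982 0.0287] F [-0.94  1.06  0.52] op 0.0096
shift cm [ 0.01  0.84 -0.02] turn [ 5.53 -0.02 -0.35]
```

jog_arm:
  targets:
    - [0, 0.3, 0, 2, 0, 0, 1]
    - [0, 0.6, 0, 4, 0, 0, 1]
    - [0, 0.84, 0, 5.5, 0, 0, 1]
    - [0, 0.84, 0, 5.5, 0, 0, 1]
    - [0, 0.84, 0, 5.5, 0, 0, 1]

```text
t: 3.9
tool_pos: [0.5263, 0.1008, 0.0287]
orientation: [1.043, 1.305, -1.035]
force: [-2.7, -3.2, 2.8]
opening: 0.0101
```

```bash
python3 -c "
from h import *
w=n2w(-.150,.0013); delta([*w,.0287],np.degrees(A)); print(w2n(robot.read_state()['tool_pos']))
c=optics.read_camera('wrist');import pickle;pickle.dump(c,open('w4.pkl','wb'))
crop(c,'wrist4',220,60,420,210,4);crop(c,'wrist4b',360,120,560,270,4)
cv2.imwrite('pics/wrist4f.png',c['frame'][:,:,::-1])
c=optics.read_camera('scene'); crop(c,'scene4',250,140,400,240,5)
"
```

```text
t 3.9 pos [0.5263 0.1008 0.0287] F [-2.72 -3.22  2.81] op 0.0101
shift cm [ 0.   -0.   -0.04] turn [ 0.03 -0.03 -0.35]
[-0.14961745  0.0013374 ]
```

View pics/wrist4f.png

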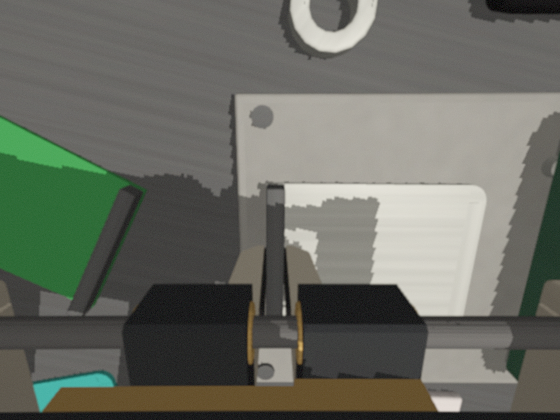

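View pics/wrist4b.png

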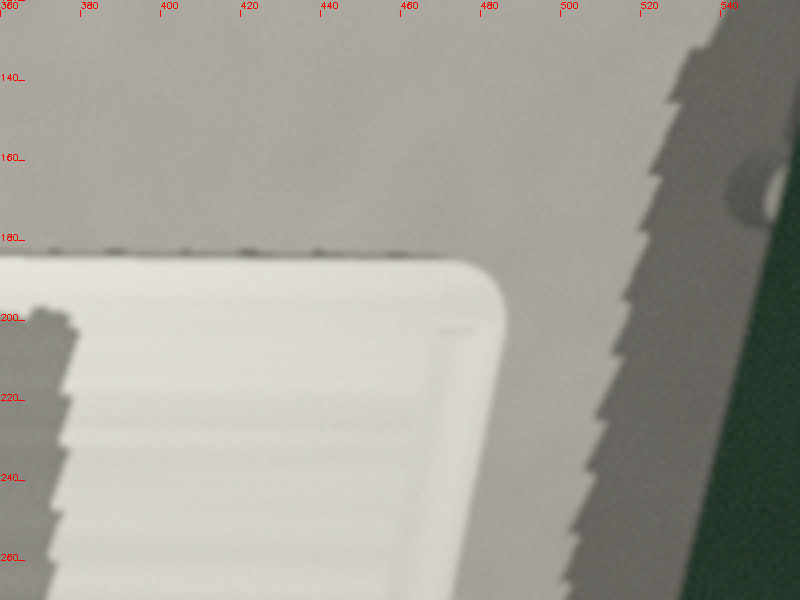

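View pics/scene4.png

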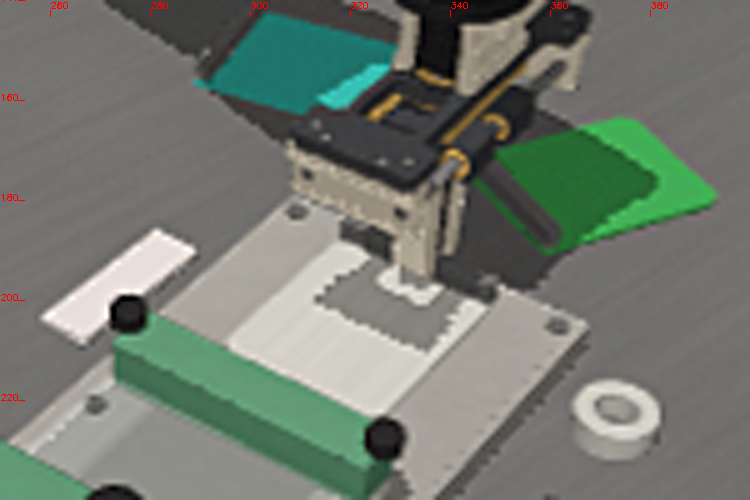

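```bash
python3 -c "
from h import *
import pickle
c=pickle.load(open('w4.pkl','rb'))
for u,v,z in [(300,184,.024),(450,184.5,.024),(486,200,.024),(240,95,.02),(450,94.5,.02),(500,382,.02),(266,185,.038)]:
  print(u,v,(w2n(px2w(c,u,v,z))*1e3).round(1))
"
```

```text
300 184 [-135.5   45.5]
450 184.5 [-52.2  45.2]
486 200 [-30.6  36.4]
240 95 [-167.9   92.4]
450 94.5 [-57.6  92.5]
500 382 [  5.8 -94.2]
266 185 [-154.1   47.9]
```

The blade's edge is parallel to the bed's, and it sits about 1 mm to the -y side, so I'll correct by 1 mm while entering.

jog_arm:
  targets:
    - [0, 0.1, 0.6, 0, 0, 0, 1]
    - [0, 0.1, 1.2, 0, 0, 0, 1]
    - [0, 0.1, 1.8, 0, 0, 0, 1]
    - [0, 0.1, 2.4, 0, 0, 0, 1]
    - [0, 0.1, 2.8, 0, 0, 0, 1]

```text
t: 4.62
tool_pos: [0.5337, 0.0733, 0.0287]
orientation: [1.044, 1.305, -1.035]
force: [-1.2, 3.0, 0.1]
opening: 0.0098
```

jog_arm:
  targets:
    - [0, 0, 0.4, 0, 0, 0, 1]
    - [0, 0, 0.8, 0, 0, 0, 1]
    - [0, 0, 1.2, 0, 0, 0, 1]
    - [0, 0, 1.6, 0, 0, 0, 1]
    - [0, 0, 1.8, 0, 0, 0, 1]

```text
t: 5.25
tool_pos: [0.5378, 0.0555, 0.0287]
orientation: [1.044, 1.305, -1.035]
force: [-0.1, 3.5, 0.6]
opening: 0.0096
```

```bash
python3 -c "
from h import *
s=robot.read_state(); print(w2n(s['tool_pos'])*1e3,s['tool_pos'][2],'Fn',RN.T@s['force'][:2],s['force'][2],s['wrist_torque'],s['opening'])
c=optics.read_camera('wrist');
cv2.imwrite('pics/wrist5f.png',c['frame'][:,:,::-1])
c=optics.read_camera('scene'); crop(c,'scene5',220,150,370,270,5)
"
```

```text
[-102.92500739    2.36137388] 0.028707710317799957 Fn [-3.40387624  0.65883728] 0.6126598587553049 [0.66886478 0.26662311 0.02074507] 0.009560684122616483
```

View pics/wrist5f.png

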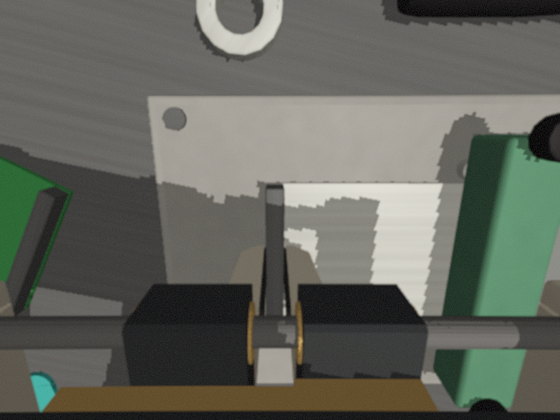

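View pics/scene5.png

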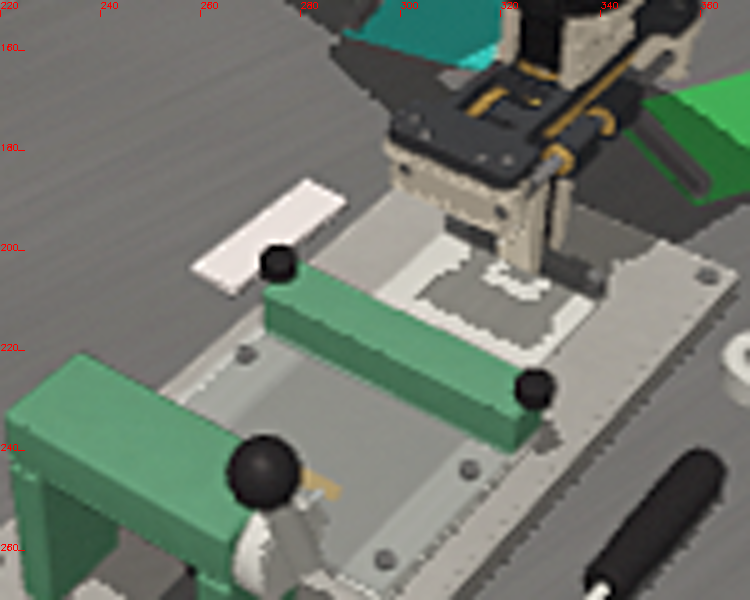

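The nose is about 16 mm in, with 3.4 N of drag and little side force. I'll carry on to about 50 mm.

jog_arm:
  targets:
    - [0, 0, 0.4, 0, 0, 0, 1]
    - [0, 0, 0.8, 0, 0, 0, 1]
    - [0, 0, 1.2, 0, 0, 0, 1]
    - [0, 0, 1.5, 0, 0, 0, 1]
    - [0, 0, 1.7, 0, 0, 0, 1]

```text
t: 5.98
tool_pos: [0.5418, 0.0385, 0.0287]
orientation: [1.044, 1.304, -1.035]
force: [-1.0, 3.2, 0.1]
opening: 0.0094
```

jog_arm:
  targets:
    - [0, 0, 0.4, 0, 0, 0, 1]
    - [0, 0, 0.8, 0, 0, 0, 1]
    - [0, 0, 1.2, 0, 0, 0, 1]
    - [0, 0, 1.5, 0, 0, 0, 1]
    - [0, 0, 1.7, 0, 0, 0, 1]

```text
t: 6.6
tool_pos: [0.5456, 0.0218, 0.0287]
orientation: [1.044, 1.304, -1.036]
force: [-1.9, 3.1, 1.1]
opening: 0.0097
```

```bash
python3 -c "
from h import *
s=robot.read_state(); print(w2n(s['tool_pos'])*1e3,s['tool_pos'][2],'Fn',RN.T@s['force'][:2],s['force'][2],s['wrist_torque'],s['opening'])
c=optics.read_camera('wrist');
cv2.imwrite('pics/wrist6f.png',c['frame'][:,:,::-1])
"
```

```text
[-68.29014707   2.36753702] 0.028704203380397895 Fn [-3.43642959 -1.19946387] 1.087923589537429 [0.75554303 0.27461294 0.00082002] 0.009677434998801672
```

View pics/wrist6f.png

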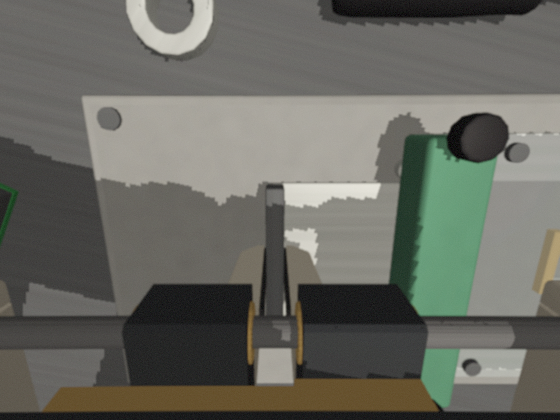

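The blade is in to about 51 mm and square. I'll release, opening only a little so the front finger stays clear of the bar, lift, and come down behind the rib with the fingers shut.

jog_arm:
  targets:
    - [0, 0, 0, 0, 0, 0, 0.75]
    - [0, 0, 0, 0, 0, 0, 0.7]
    - [0, 0, 0, 0, 0, 0, 0.7]
    - [-1.5, 0, 0, 0, 0, 0, 0.7]
    - [-3, 0, 0, 0, 0, 0, 0.7]

```text
t: 7.28
tool_pos: [0.5458, 0.0215, 0.0601]
orientation: [1.044, 1.304, -1.035]
force: [0.6, 0.3, -0.0]
opening: 0.0281
```

jog_arm:
  targets:
    - [-1, 0, -1, 0, 0, 0, 0.8]
    - [-1, 0, -2, 0, 0, 0, 1]
    - [-1, 0, -3.2, 0, 0, 0, 1]
    - [-1, 0, -3.2, 0, 0, 0, 1]
    - [-1, 0, -3.2, 0, 0, 0, 1]

```text
t: 7.9
tool_pos: [0.5381, 0.0528, 0.0695]
orientation: [1.043, 1.304, -1.035]
force: [-0.2, -0.2, -0.9]
opening: 0.0007
```

```bash
python3 -c "
from h import *
s=robot.read_state(); print(w2n(s['tool_pos'])*1e3,s['tool_pos'][2],'Fn',RN.T@s['force'][:2],s['force'][2],s['opening'])
delta([*n2w(-.100,.001),.026],np.degrees(A))
c=optics.read_camera('wrist');import pickle;pickle.dump(c,open('w7.pkl','wb'))
cv2.imwrite('pics/wrist7f.png',c['frame'][:,:,::-1]); crop(c,'wrist7c',270,110,460,250,4)
c=optics.read_camera('side'); u,v=w2px(c,[.54,.03,.05]).astype(int); crop(c,'side7c',u-70,v-60,u+70,v+60,5)
"
```

```text
[-100.23582088    2.0202605 ] 0.06954492836652945 Fn [ 0.10092268 -0.24675075] -0.8541562509332085 0.0007040031829928058
t 7.9 pos [0.5381 0.0528 0.0695] F [-0.22 -0.15 -0.85] op 0.0007
shift cm [ 4.35 -0.13  0.02] turn [ 0.02  0.01 -0.34]
```

View pics/wrist7f.png

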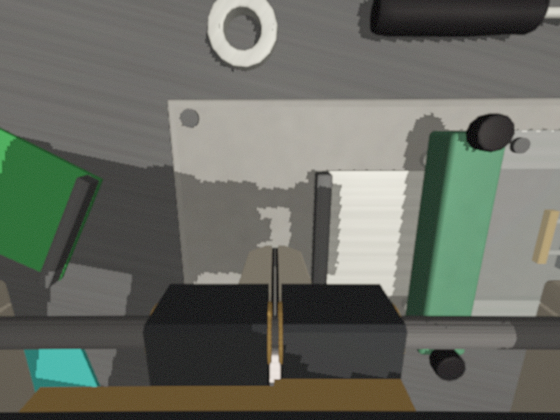

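View pics/side7c.png

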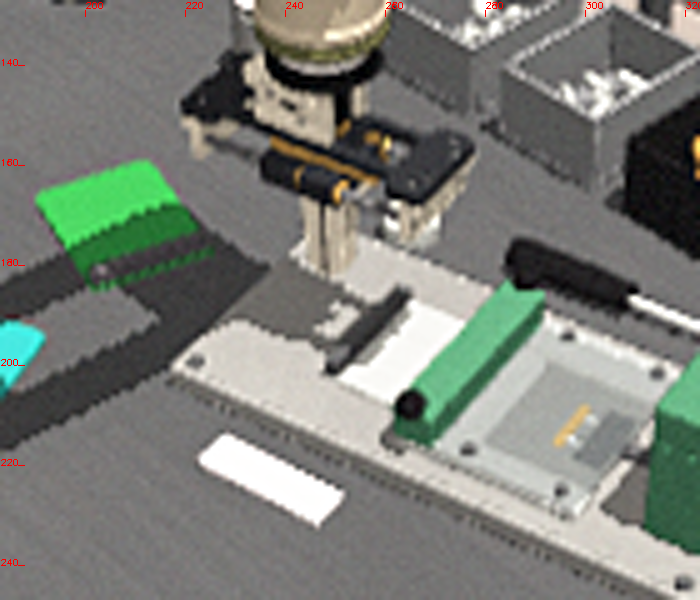

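The blade is released, flat and straight. Next I'll lower behind the rib.

jog_arm:
  targets:
    - [1.5, -0.1, 0, 0, 0, -0.3, 1]
    - [3, -0.1, 0, 0, 0, -0.3, 1]
    - [4, -0.1, 0, 0, 0, -0.3, 1]
    - [4.3, -0.1, 0, 0, 0, -0.3, 1]
    - [4.3, -0.1, 0, 0, 0, -0.3, 1]

```text
t: 8.62
tool_pos: [0.5375, 0.0523, 0.0265]
orientation: [1.041, 1.308, -1.04]
force: [0.1, -0.6, 0.2]
opening: 0.0007
```

```bash
cat > st.py <<'E'
from h import *
s=robot.read_state(); print(round(s['t'],2),(w2n(s['tool_pos'])*1e3).round(2),s['tool_pos'][2].round(4),'Fn',(RN.T@s['force'][:2]).round(2),s['force'][2].round(2),s['wrist_torque'].round(2))
E
python3 st.py; python3 -c "
from h import *
c=optics.read_camera('wrist');cv2.imwrite('pics/wrist8f.png',c['frame'][:,:,::-1])"
```

```text
8.62 [-99.87   1.31] 0.0265 Fn [ 0.62 -0.09] 0.22 [ 0.08  0.07 -0.02]
```

View pics/wrist8f.png

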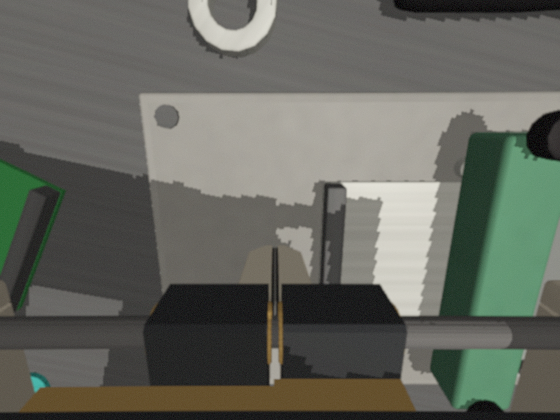

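jog_arm:
  targets:
    - [0, 0, 0.3, 0, 0, 0, 1]
    - [0, 0, 0.6, 0, 0, 0, 1]
    - [0, 0, 0.8, 0, 0, 0, 1]
    - [0, 0, 1.0, 0, 0, 0, 1]
    - [0, 0, 1.2, 0, 0, 0, 1]

```text
t: 9.3
tool_pos: [0.5405, 0.0405, 0.0269]
orientation: [1.041, 1.307, -1.04]
force: [0.1, 3.5, 0.8]
opening: 0.0006
```

```bash
python3 st.py
```

```text
9.3 [-87.71   1.62] 0.0269 Fn [-3.4   0.87] 0.82 [0.67 0.2  0.06]
```

jog_arm:
  targets:
    - [0, 0, 0.3, 0, 0, 0, 1]
    - [0, 0, 0.6, 0, 0, 0, 1]
    - [0, 0, 0.8, 0, 0, 0, 1]
    - [0, 0, 1.0, 0, 0, 0, 1]
    - [0, 0, 1.2, 0, 0, 0, 1]

```text
t: 9.93
tool_pos: [0.5433, 0.0288, 0.0269]
orientation: [1.041, 1.307, -1.039]
force: [-0.8, 3.4, 1.3]
opening: 0.0006
```

```bash
python3 st.py; python3 -c "
from h import *
import pickle
c=optics.read_camera('wrist');cv2.imwrite('pics/wrist9f.png',c['frame'][:,:,::-1]);pickle.dump(c,open('w9.pkl','wb'))"
```

```text
9.93 [-75.66   1.61] 0.0269 Fn [-3.45  0.02] 1.34 [ 0.7   0.26 -0.02]
```

View pics/wrist9f.png

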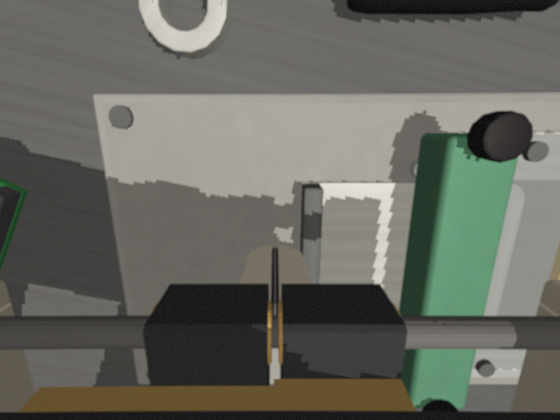

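```bash
python3 -c "
from h import *
import pickle
c=pickle.load(open('w9.pkl','rb'))
crop(c,'w9c',460,110,560,300,4)
for u,v,z in [(523,200,.024),(302,187,.038),(97,95,.02),(553,235,.024)]: print((w2n(px2w(c,u,v,z))*1e3).round(1))"
```

```text
[62.4 37. ]
[-61.8  47.6]
[-167.7   92.3]
[84.  16.2]
```

View pics/w9c.png

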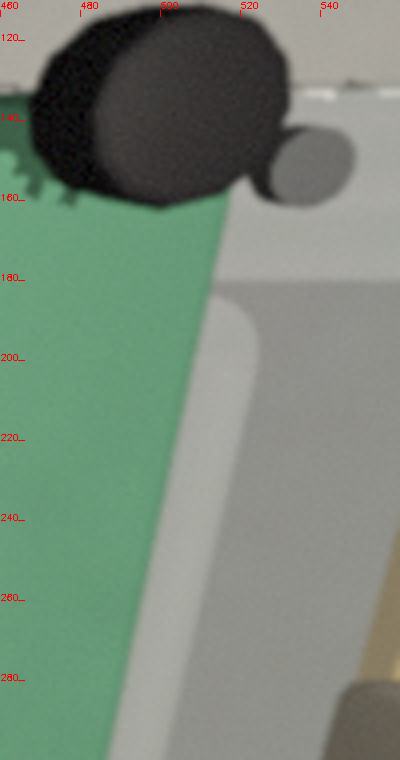

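```bash
python3 -c "
from h import *
import pickle
c=pickle.load(open('w9.pkl','rb'))
for u,v,z in [(503.5,280,.024),(549.5,280,.024),(549.5,280,.027),(549.5,280,.02),(560,242,.024),(560,242,.02)]: print((w2n(px2w(c,u,v,z))*1e3).round(1))"
```

```text
[ 61.9 -12.7]
[ 89.2 -12.6]
[ 86.2 -11. ]
[ 93.1 -14.9]
[89.1 11.9]
[93.  10.2]
```

The nose reads about 62 mm and the brass face 86–93 mm depending on its height. I'll advance 15 mm and then feel in small steps.

jog_arm:
  targets:
    - [0, 0, 0.3, 0, 0, 0, 1]
    - [0, 0, 0.6, 0, 0, 0, 1]
    - [0, 0, 0.9, 0, 0, 0, 1]
    - [0, 0, 1.2, 0, 0, 0, 1]
    - [0, 0, 1.5, 0, 0, 0, 1]

```text
t: 10.6
tool_pos: [0.5467, 0.0137, 0.0269]
orientation: [1.041, 1.307, -1.04]
force: [-1.5, 4.4, 0.6]
opening: 0.0005
```

```bash
python3 st.py
```

```text
10.6 [-60.16   1.6 ] 0.0269 Fn [-4.59 -0.45] 0.57 [ 0.69  0.22 -0.02]
```

jog_arm:
  targets:
    - [0, 0, 0.1, 0, 0, 0, 1]
    - [0, 0, 0.2, 0, 0, 0, 1]
    - [0, 0, 0.3, 0, 0, 0, 1]
    - [0, 0, 0.4, 0, 0, 0, 1]

```text
t: 11.1
tool_pos: [0.5476, 0.0098, 0.0269]
orientation: [1.041, 1.307, -1.04]
force: [-1.0, 3.8, 0.7]
opening: 0.0004
```

```bash
python3 st.py
```

```text
11.1 [-56.16   1.61] 0.0269 Fn [-3.93 -0.16] 0.65 [ 0.69  0.24 -0.04]
```

jog_arm:
  targets:
    - [0, 0, 0.1, 0, 0, 0, 1]
    - [0, 0, 0.2, 0, 0, 0, 1]

```text
t: 11.35
tool_pos: [0.548, 0.0078, 0.0269]
orientation: [1.041, 1.307, -1.04]
force: [-1.7, 4.5, 0.8]
opening: 0.0007
```

jog_arm:
  targets:
    - [0, 0, 0.1, 0, 0, 0, 1]
    - [0, 0, 0.2, 0, 0, 0, 1]

```text
t: 11.6
tool_pos: [0.5485, 0.0058, 0.0269]
orientation: [1.041, 1.307, -1.04]
force: [-1.1, 4.2, 1.5]
opening: 0.0007
```

```bash
python3 st.py; python3 -c "
from h import *
import pickle
for n in ('wrist','scene','side'):
  c=optics.read_camera(n);cv2.imwrite('pics/%s10f.png'%n,c['frame'][:,:,::-1]);pickle.dump(c,open(n+'10.pkl','wb'))
  if n=='wrist': crop(c,'w10c',420,120,560,310,4)
  elif n=='scene': crop(c,'s10c',230,180,330,270,7)
  else: crop(c,'sd10c',260,170,360,260,7)
"
```

```text
11.6 [-52.04   1.57] 0.0269 Fn [-4.3 -0.1] 1.55 [ 0.69  0.3  -0.04]
```

View pics/w10c.png

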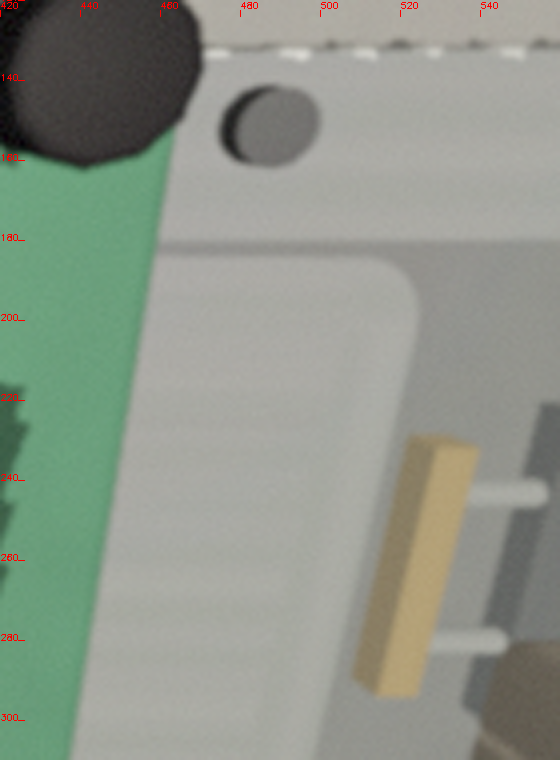

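View pics/sd10c.png

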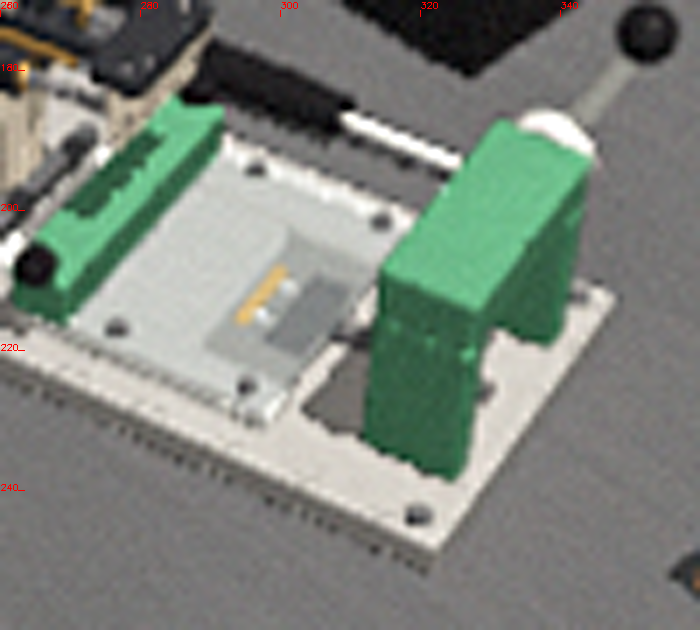

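```bash
python3 -c "
from h import *
import pickle
c=pickle.load(open('wrist10.pkl','rb'))
for u,v,z in [(513,250,.024),(517.5,250,.0205),(525,250,.026),(525,250,.027)]: print((w2n(px2w(c,u,v,z))*1e3).round(1))"
```

```text
[87.   6.8]
[92.5  5.2]
[92.2  7.7]
[91.3  8.1]
```

The nose is at about 87 mm and the brass face at about 92 mm, leaving a gap of about 5 mm. I'll step on and watch the force.

jog_arm:
  targets:
    - [0, 0, 0.1, 0, 0, 0, 1]
    - [0, 0, 0.2, 0, 0, 0, 1]
    - [0, 0, 0.2, 0, 0, 0, 1]

```text
t: 12.12
tool_pos: [0.549, 0.0036, 0.0269]
orientation: [1.041, 1.307, -1.04]
force: [-0.4, 2.1, 0.6]
opening: 0.0007
```

```bash
python3 st.py
```

```text
12.12 [-49.8    1.57] 0.0269 Fn [-2.17  0.07] 0.57 [0.56 0.25 0.03]
```

jog_arm:
  targets:
    - [0, 0, 0.1, 0, 0, 0, 1]
    - [0, 0, 0.1, 0, 0, 0, 1]

```text
t: 12.38
tool_pos: [0.5493, 0.0025, 0.0269]
orientation: [1.041, 1.307, -1.04]
force: [-0.6, 2.9, 0.9]
opening: 0.0004
```

```bash
python3 st.py
```

```text
12.38 [-48.69   1.53] 0.0269 Fn [-3.    0.04] 0.91 [0.57 0.21 0.02]
```

jog_arm:
  targets:
    - [0, 0, 0.1, 0, 0, 0, 1]
    - [0, 0, 0.1, 0, 0, 0, 1]

```text
t: 12.62
tool_pos: [0.5495, 0.0014, 0.0269]
orientation: [1.041, 1.307, -1.04]
force: [-0.5, 2.8, 0.5]
opening: 0.0003
```

```bash
python3 st.py
```

```text
12.62 [-47.54   1.55] 0.0269 Fn [-2.81  0.09] 0.54 [ 0.55  0.2  -0.04]
```

jog_arm:
  targets:
    - [0, 0, 0.1, 0, 0, 0, 1]
    - [0, 0, 0.1, 0, 0, 0, 1]

```text
t: 12.88
tool_pos: [0.5497, 0.0006, 0.0269]
orientation: [1.041, 1.307, -1.04]
force: [-0.6, 5.3, 2.3]
opening: 0.0002
```

```bash
python3 st.py
```

```text
12.88 [-46.76   1.52] 0.0269 Fn [-5.25  0.63] 2.27 [ 0.9   0.28 -0.01]
```

The force is rising at TCP x ≈ -46.8, where the nose should meet the stop. Another 1 mm will confirm it.

jog_arm:
  targets:
    - [0, 0, 0.1, 0, 0, 0, 1]
    - [0, 0, 0.1, 0, 0, 0, 1]

```text
t: 13.12
tool_pos: [0.5497, 0.0005, 0.0269]
orientation: [1.042, 1.308, -1.039]
force: [-2.6, 8.1, 2.7]
opening: 0.0003
```

```bash
python3 st.py
```

```text
13.12 [-46.65   1.55] 0.0269 Fn [-8.44 -0.74] 2.7 [1.45 0.42 0.01]
```

jog_arm:
  targets:
    - [0, 0, 0.1, 0, 0, 0, 1]
    - [0, 0, 0.1, 0, 0, 0, 1]

```text
t: 13.38
tool_pos: [0.5497, 0.0005, 0.0269]
orientation: [1.043, 1.31, -1.039]
force: [-2.2, 7.8, 3.5]
opening: 0.0001
```

```bash
python3 st.py
```

```text
13.38 [-46.66   1.54] 0.0269 Fn [-8.15 -0.38] 3.47 [ 1.45  0.41 -0.03]
```

jog_arm:
  targets:
    - [0, 0, 0.1, 0, 0, 0, 1]
    - [0, 0, 0.1, 0, 0, 0, 1]

```text
t: 13.62
tool_pos: [0.5497, 0.0005, 0.0269]
orientation: [1.043, 1.311, -1.038]
force: [-1.3, 8.0, 2.5]
opening: 0.0006
```

```bash
python3 st.py; python3 -c "
from h import *
import pickle
c=optics.read_camera('wrist');pickle.dump(c,open('w11.pkl','wb'));crop(c,'w11c',400,120,540,310,4)"
```

```text
13.62 [-46.69   1.53] 0.0269 Fn [-8.14  0.5 ] 2.49 [ 1.51  0.49 -0.03]
```

View pics/w11c.png

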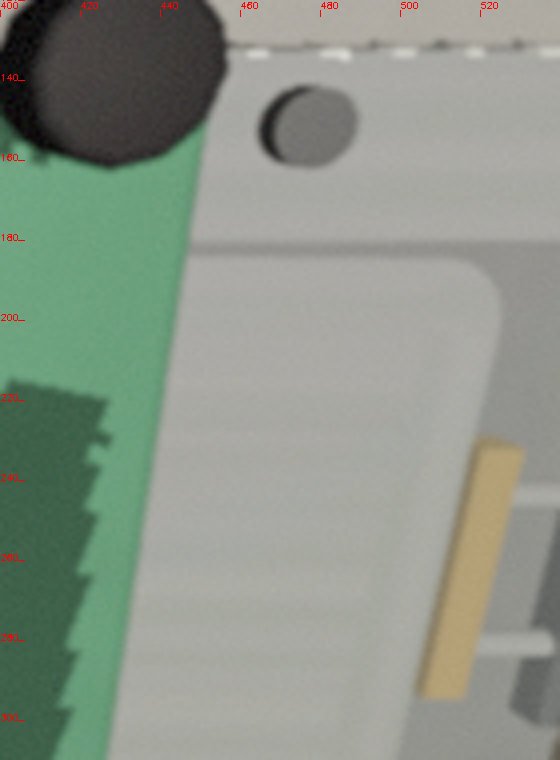

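Contact is confirmed: the view shows the nose against the brass. With 1 mm commanded the arm stalls at about 8 N without moving the plate, so it needs slightly larger commands.

jog_arm:
  targets:
    - [0, 0, 0.1, 0, 0, 0, 1]
    - [0, 0, 0.2, 0, 0, 0, 1]
    - [0, 0, 0.2, 0, 0, 0, 1]

```text
t: 14.05
tool_pos: [0.5497, 0.0003, 0.027]
orientation: [1.045, 1.314, -1.037]
force: [-3.1, 12.6, 4.5]
opening: 0.0007
```

```bash
python3 st.py
```

```text
14.05 [-46.5   1.5] 0.027 Fn [-13.01  -0.18] 4.54 [ 2.11  0.58 -0.03]
```

jog_arm:
  targets:
    - [0, 0, 0.1, 0, 0, 0, 1]
    - [0, 0, 0.2, 0, 0, 0, 1]
    - [0, 0, 0.2, 0, 0, 0, 1]

```text
t: 14.42
tool_pos: [0.5497, 0.0003, 0.027]
orientation: [1.046, 1.316, -1.036]
force: [-2.8, 13.3, 4.2]
opening: -0.0
```

```bash
python3 st.py
```

```text
14.43 [-46.41   1.51] 0.027 Fn [-13.56   0.26] 4.17 [ 2.18  0.63 -0.02]
```

```bash
python3 -c "
from h import *
delta([*n2w(-.0409,.0015),.0269],np.degrees(A))"
```

```text
t 14.43 pos [5.497e-01 3.000e-04 2.700e-02] F [-2.8  13.27  4.17] op -0.0
shift cm [ 0.01 -0.    0.55] turn [ 0.02 -0.58 -0.  ]
```

jog_arm:
  targets:
    - [0, 0, 0.1, 0, -0.3, 0, 1]
    - [0, 0, 0.2, 0, -0.5, 0, 1]
    - [0, 0, 0.25, 0, -0.5, 0, 1]

```text
t: 14.8
tool_pos: [0.5498, -0.0001, 0.0269]
orientation: [1.042, 1.313, -1.038]
force: [-4.1, 13.3, 4.6]
opening: 0.0003
```

```bash
python3 st.py;python3 -c "
from h import *
delta([*n2w(-.0409,.0015),.0269],np.degrees(A))
import pickle
c=optics.read_camera('wrist');pickle.dump(c,open('w12.pkl','wb'));crop(c,'w12c',400,120,540,310,4)"
```

```text
14.8 [-46.06   1.43] 0.0269 Fn [-13.86  -1.04] 4.57 [ 2.36  0.68 -0.04]
t 14.8 pos [ 5.498e-01 -1.000e-04  2.690e-02] F [-4.14 13.27  4.57] op 0.0003
shift cm [-0.    0.01  0.52] turn [ 0.05 -0.26  0.02]
```

View pics/w12c.png

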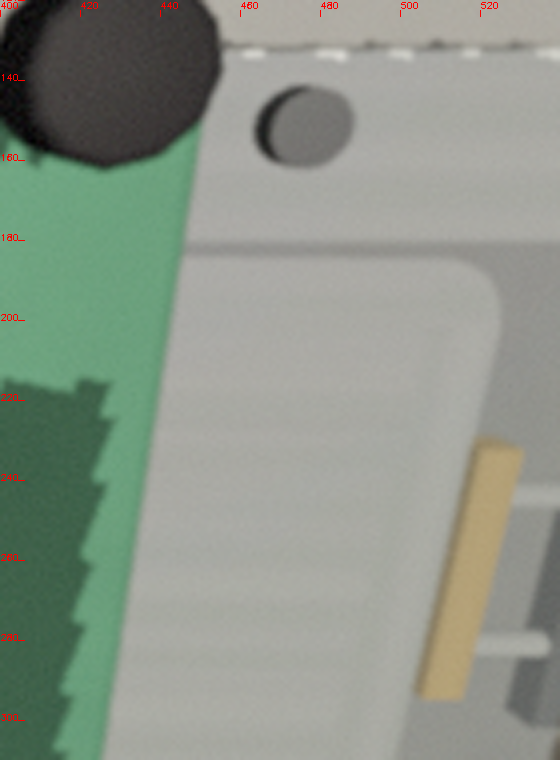

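The plate is starting to move. I'll continue with small increments.

jog_arm:
  targets:
    - [0, 0, 0.1, 0, -0.2, 0, 1]
    - [0, 0, 0.2, 0, -0.3, 0, 1]
    - [0, 0, 0.3, 0, -0.3, 0, 1]
    - [0, 0, 0.3, 0, -0.3, 0, 1]

```text
t: 15.35
tool_pos: [0.5499, -0.0011, 0.0269]
orientation: [1.04, 1.311, -1.039]
force: [-4.0, 13.5, 5.3]
opening: 0.0005
```

```bash
python3 st.py
```

```text
15.35 [-45.09   1.36] 0.0269 Fn [-14.09  -0.8 ] 5.34 [ 2.34  0.68 -0.03]
```

jog_arm:
  targets:
    - [0, 0, 0.1, 0, -0.2, 0, 1]
    - [0, 0, 0.2, 0, -0.3, 0, 1]
    - [0, 0, 0.3, 0, -0.3, 0, 1]
    - [0, 0, 0.3, 0, -0.3, 0, 1]

```text
t: 15.85
tool_pos: [0.55, -0.0019, 0.0269]
orientation: [1.039, 1.31, -1.04]
force: [-3.1, 13.6, 4.4]
opening: 0.0007
```

```bash
python3 st.py;python3 -c "
from h import *
delta([*n2w(-.0409,.0015),.0269],np.degrees(A))
import pickle
c=optics.read_camera('wrist');pickle.dump(c,open('w13.pkl','wb'));crop(c,'w13c',400,120,540,310,4)"
```

```text
15.85 [-44.21   1.3 ] 0.0269 Fn [-13.92   0.05] 4.42 [ 2.35  0.71 -0.03]
t 15.85 pos [ 0.55   -0.0019  0.0269] F [-3.09 13.57  4.42] op 0.0007
shift cm [-0.    0.02  0.33] turn [ 0.09 -0.03  0.07]
```

View pics/w13c.png

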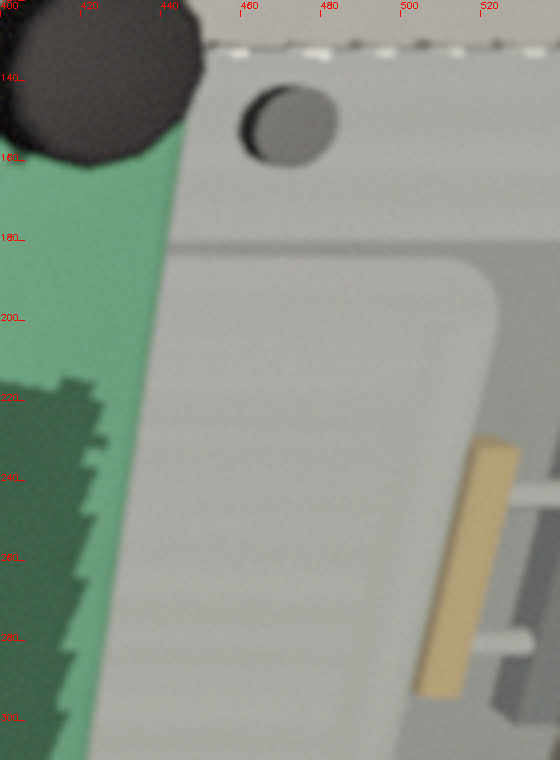

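About 2.4 mm of travel so far by TCP, and the shift against the guard screw agrees. Each call gives about 0.9 mm.

jog_arm:
  targets:
    - [0, 0, 0.1, 0, 0, 0, 1]
    - [0, 0, 0.2, 0, 0, 0, 1]
    - [0, 0, 0.3, 0, 0, 0, 1]
    - [0, 0, 0.3, 0, 0, 0, 1]

```text
t: 16.4
tool_pos: [0.5502, -0.0028, 0.0269]
orientation: [1.04, 1.313, -1.038]
force: [-3.7, 13.1, 4.3]
opening: 0.0001
```

jog_arm:
  targets:
    - [0, 0, 0.1, 0, 0, 0, 1]
    - [0, 0, 0.2, 0, 0, 0, 1]
    - [0, 0, 0.3, 0, -0.2, 0, 1]
    - [0, 0, 0.3, 0, -0.2, 0, 1]

```text
t: 16.9
tool_pos: [0.5504, -0.0037, 0.0269]
orientation: [1.039, 1.313, -1.038]
force: [-3.1, 13.3, 3.7]
opening: 0.0008
```

```bash
python3 st.py;python3 -c "
from h import *
delta([*n2w(-.0409,.0015),.0269],np.degrees(A))"
```

```text
16.9 [-42.39   1.21] 0.0269 Fn [-13.61   0.  ] 3.68 [2.35 0.7  0.  ]
t 16.9 pos [ 0.5504 -0.0037  0.0269] F [-3.07 13.26  3.68] op 0.0008
shift cm [-0.    0.03  0.15] turn [ 0.14 -0.2   0.12]
```

jog_arm:
  targets:
    - [0, 0, 0.1, 0, -0.1, 0, 1]
    - [0, 0, 0.2, 0, -0.2, 0, 1]
    - [0, 0, 0.3, 0, -0.2, 0, 1]
    - [0, 0, 0.3, 0, -0.2, 0, 1]

```text
t: 17.4
tool_pos: [0.5505, -0.0046, 0.0269]
orientation: [1.039, 1.314, -1.039]
force: [-4.1, 13.9, 4.2]
opening: 0.0005
```

```bash
python3 st.py;python3 -c "
from h import *
import pickle
c=optics.read_camera('wrist');pickle.dump(c,open('w14.pkl','wb'));crop(c,'w14c',400,120,540,310,4)"
```

```text
17.4 [-41.54   1.15] 0.0269 Fn [-14.42  -0.84] 4.23 [ 2.32  0.7  -0.03]
```

View pics/w14c.png

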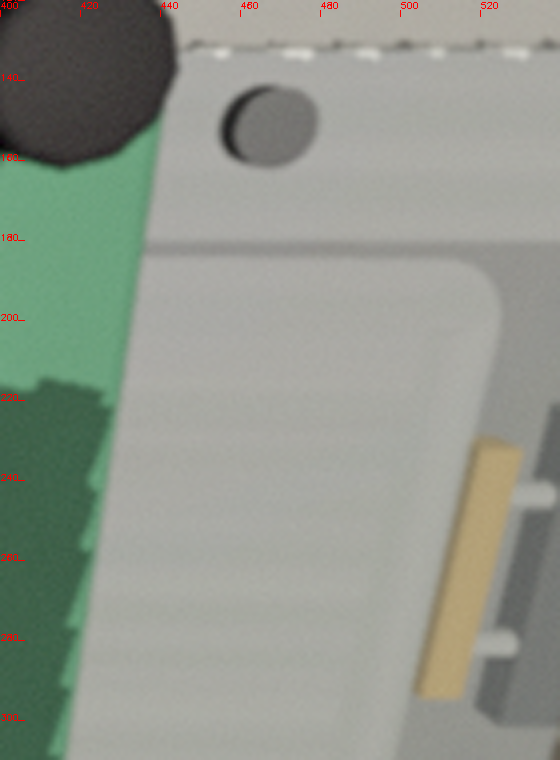

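Travel is about 5.1 mm by TCP and about 5.4 mm from the shrinking brass-to-block gap. One more step, then I back off.

jog_arm:
  targets:
    - [0, 0, 0.1, 0, -0.1, 0, 1]
    - [0, 0, 0.2, 0, -0.2, 0, 1]
    - [0, 0, 0.28, 0, -0.2, 0, 1]
    - [0, 0, -0.3, 0, 0, 0, 1]
    - [0, 0, -1, 0, 0, 0, 1]

```text
t: 18.08
tool_pos: [0.5484, 0.0047, 0.027]
orientation: [1.038, 1.312, -1.039]
force: [-0.1, -0.8, -0.2]
opening: 0.0003
```

jog_arm:
  targets:
    - [0, 0, -1, 0, 0, 0, 1]
    - [-2, 0, -1.5, 0, 0, 0, 1]
    - [-4, 0, -1.5, 0, 0, 0, 1]
    - [-4, 0, -1.5, 0, 0, 0, 1]

```text
t: 18.58
tool_pos: [0.5465, 0.0194, 0.0687]
orientation: [1.039, 1.309, -1.037]
force: [-0.3, 0.1, -0.8]
opening: 0.0004
```

```bash
python3 st.py;python3 -c "
from h import *
import pickle
c=optics.read_camera('wrist');pickle.dump(c,open('w15.pkl','wb'));cv2.imwrite('pics/w15f.png',c['frame'][:,:,::-1])
crop(c,'w15c',370,130,560,280,4)
c=optics.read_camera('side');crop(c,'sd15c',230,150,350,260,6)"
```

```text
18.57 [-65.8   2.7] 0.0687 Fn [-0.22 -0.28] -0.84 [-0.01  0.03  0.02]
```

View pics/w15f.png

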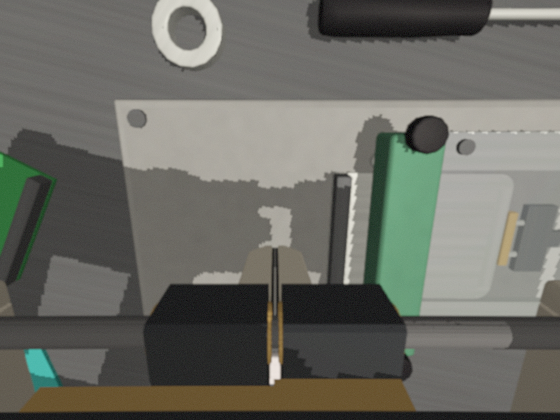

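View pics/w15c.png

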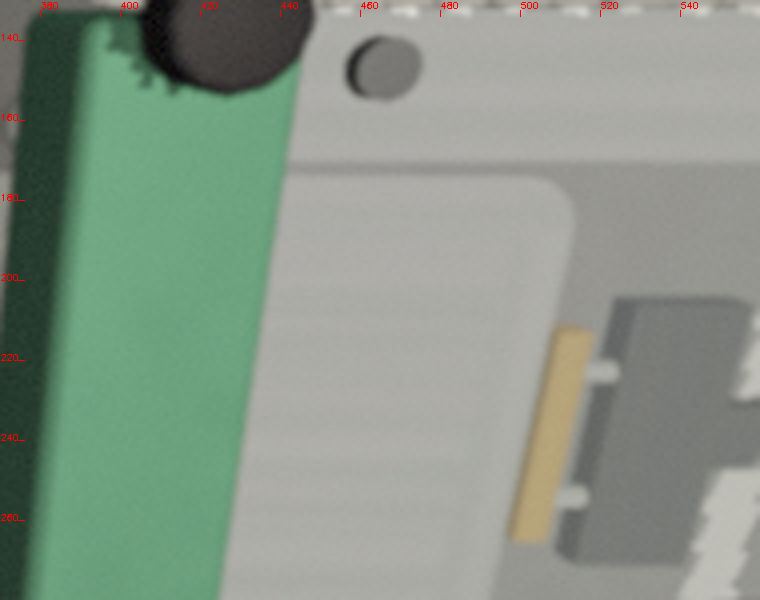

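View pics/sd15c.png

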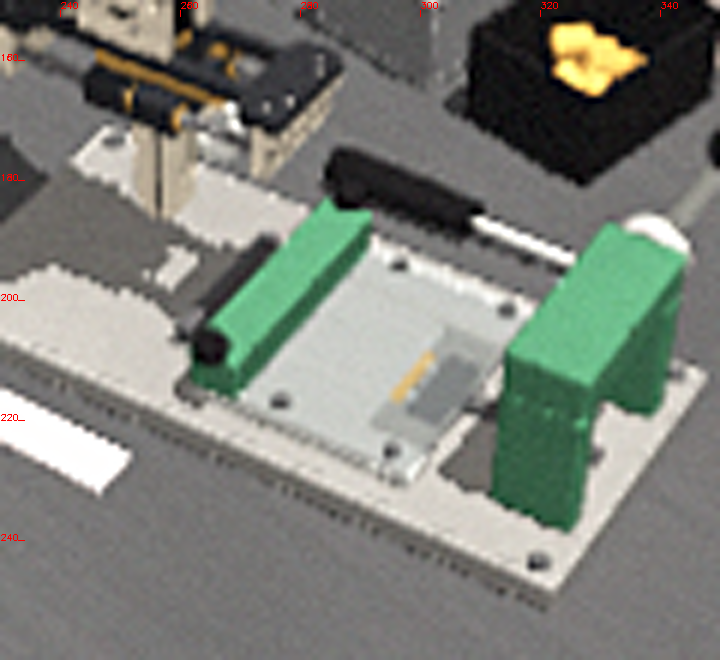

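```bash
python3 -c "
from h import *
import pickle
c=pickle.load(open('w15.pkl','rb'))
f=lambda u,v,z:(w2n(px2w(c,u,v,z))*1e3).round(1)
print('gap',f(513,237.5,.026),f(521.7,237.5,.026))
print('nose',f(511,195,.024),f(492.5,280,.024)); print('edge y',f(460,173.5,.024),'bed',f(300,101,.02)[1], 'slot guide',f(460,170.5,.02))
c=pickle.load(open('wrist10.pkl','rb')); g=lambda u,v,z:(w2n(px2w(c,u,v,z))*1e3).round(1)
# before: brass top right edge & block front top at v=250 (crop 4x from 420,120)
print('before gap',g(420+456/4,250,.026),g(420+540/4,250,.026))
"
```

```text
gap [103.9   0.6] [110.    0.6]
nose [97.2 31.2] [ 97.7 -34.4]
edge y [59.8 46.1] bed 92.7 slot guide [61.8 47.5]
before gap [97.3  7.7] [109.2   7.7]
```

The gap from brass to block went from 11.9 mm to 6.1 mm, so the stop has travelled about 5.8 mm. The nose is at about 97 mm and square, and the arm is clear, so I'm handing in.

```bash
python3 -c "
from plant import ticket
print(ticket.close_job())"
```

```text
the job is handed in; nothing more can be done
None
```

I slid the blade into the slot, felt for the stop plate, pushed it back about 6 mm and handed the job in after about 19 s; no verdict was reported. I pinched the rib from above to square the blade up and take it about 51 mm in. I then let go and finished by pushing the rib from behind with the fingers shut.

**Stop travel:** the gap between the brass plate and the dark block went from 11.9 to 6.1 mm, so the stop moved about 5.8 mm. The arm's own position showed 5.1 mm one step before the end; I did not read it at the end of the last step, which should have added under 1 mm.

**Blade:** the nose is about 97 mm inside the mouth. It measures the same depth on both sides to 0.5 mm, so it is straight. Sideways it is within the slot's ±2 mm play.

**Force:** pushing the stop took about 14 N, a little more than the 10 to 12 N expected.

**Other things:** the arm is clear of everything with no contact force. The collar, screwdriver and offcut looked undisturbed in the last pictures. I did not check the oil tin, wrench, hammer or carton again, but the arm never went near them.

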